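# Hang the impression tray on the swinging drying hook

## Robot

A 7-joint arm with a two-finger parallel gripper is mounted at the origin on the work surface. World frame = base frame: x ahead of the robot, y to its left, z up, the work surface at z = 0. Lengths are in m, angles in rad, forces in N, time in s.
With the tool pointing down it reaches from about 0.425 to 0.825 m from the base axis. Payload 3.6 kg.
Tool frame: the origin (TCP) lies midway between the tips of the shut fingers; the grasp point (between the pads) lies 19 mm behind it; x points along the fingers, z is the direction in which the jaws open and shut, and the axes are right-handed (so a half turn about x gives the same grasp; the last joint's range is limited). The gripper opens to 93 mm and grips with 3 to 60 N. Pads are 15 mm wide; open, the fingers measure 128 mm over their backs; the gripper's body (75 mm by 188 mm) begins 65 mm behind the grasp point.
Start: joints at [-1.183, 0.615, -0.013, 1.423, 0.008, 1.103, -0.04], TCP at [0.261, 0.595, 0.219] pointing down, gripper open.
Joint ranges: [-3.12, 3.12], [-0.3, 2.06], [-1.34, 1.32], [0.26, 2.42], [-1.36, 4.5], [0.01, 1.98], [-2.84, 2.84]. Speed limits (rad/s): [2.79, 2.79, 3.14, 3.14, 3.14, 3.14, 3.14].

## Interface

Orientations are given as a rotation vector (axis times angle).
In Python, from bench import arm gives the robot as it stands.
- The arm moves only by the shell command python3 -m jog 'ROWS' [FORCE]. ROWS is JSON, one flat list of numbers, 7 for each row, row after row: the opening in per cent of the stroke, from 0 (shut) to 100 (fully open), then the shift along the tool's x, y, z in m, then the turn, a rotation vector about the tool's x, y, z in degrees. In form: [fingers, x, y, z, ax, ay, az, fingers, x, y, z, ax, ay, az, ...]. A call has exactly 8 rows; each row shifts and turns the commanded pose from where the row before left it, along the tool's axes as they then stand; what a row does not reach is not made up. A row lasts 1/8 s, in which the tool goes at most 62.5 mm and 10.7 degrees, less where a joint would pass 70% of its speed; a pose out of reach is approached as far as the arm can. A call is refused whole if a number of a shift passes 0.0625 or a number of a turn 10.7, either way. A call with a gripper value outside its range is refused whole. The fingers move at their own pace and stop on an object; FORCE is the grip in N (left out, the last holds). Time passes only in rows, so rows that do not move let the fingers close, or fill a call up. It gives the time, the measured TCP pose, the force and the opening at its end, in the units of the state.
- arm.get_state(): the state, without advancing time (a new reading comes with each control period).
- arm.get_image(name): name is "side" or "top" or "wrist"; returns a dict with "color" (400x640x3 uint8, blue, green, red), "intrinsics" (3x3 intrinsics, pixels), "k1" (the pictures are not rectified: a ray, as slopes to the right and down, at radius r is drawn at 1 + k1 r^2 times it, then the intrinsics apply), "extrinsics" (4x4, takes a point from camera to world coordinates). Camera axes: x right, y up, looking along -z (the intrinsics and any distortion apply to the point x, -y, -z); pixel columns grow to the right and rows downward; lengths in m; the calibration is good to about 2 mm. A picture is of the moment at which its call begins. There is no depth.
- arm.job_done(): hands the job in, once; it reports no verdict.
The state is a dict: "clock": time; "joint_pos": joint angles; "joint_velocities": joint speeds; "joint_torque": joint torques, N m; "eef_pos": TCP position; "tool_rot": TCP orientation; "ft_force": force on the tool from outside, world axes, zero at the start; "torque": the same for the moment, N m; "width": finger opening in m.
Only numpy, scipy, OpenCV 4.12 (cv2) and the standard library are available. Lean on these libraries where they do the work, as an engineer would, in place of code of your own. Each camera call takes 0.05 s, during which the arm holds its last target. There are 200 camera calls.

## Task

The hook of the drying stand is swinging: steady it with one gentle touch, holding it still for a moment. Then hang the steel impression tray on it by the front bar of the tray's handle loop, prove that it is seated with a light downward tug of about half a kilogram (5 N), and let go so that it stays hanging with no more than an easy sway. Never knock or force the hook (keep well under 10 N), and leave the other things on the bench alone.

Things in the scene. Friction and masses are not known exactly. Their poses are not given: they have to be found in the camera images.
- clamp (a point): centre of the clamp at the end of the stand's level arm, 450 mm above the bench; fixed in an episode. Its x axis points level, away from the robot, z up. A drop rod comes down out of it to a fork; the hook swings in that fork on a pivot straight below this point. The post is 100 mm behind and 170 mm to the left (+x, +y), 13 cm square foot; in front of the hook is free space.
- hook (a joint): swing angle of the hook (rad): 0 hangs straight down, positive swings away from the robot (along clamp's +x). It swings only in clamp's x-z plane, with little friction, about 0.75 s a cycle, and will not come to rest by itself in time. One piece of steel, 0.25 kg. Its body's origin (body hook) is the pivot, axes as clamp's when hanging straight. stem_zone and under_hook tell its shape.
- stem_zone (a point): fixed point 140 mm below clamp: the stem, a straight 10 mm round bar, always passes this height. Somebody clamped the drop rod by eye: the pivot is 30 to 60 mm below clamp, not measured, so the seat in the bend must be found by feel. Seat (centre of a 5 mm bar lying in it): 196.5 mm below the pivot, 12.5 mm in front of the stem's axis. The clamp does not slip.
- under_hook (a point): fixed point on the bench straight below clamp. The J hook: stem down to 185 mm below the pivot, then an 8 mm bar bends towards the robot and up to a tip 29 mm in front of the stem's axis, 29.5 mm above the seat; gap between stem and tip 16 mm at the bottom, wider at the top, open upward. The seat is 193 to 224 mm above this point.
- tray: steel impression tray, about 0.11 kg, on the bench: a horseshoe trough 61 x 66 mm, 22 mm high. Origin under the trough's middle, x along the handle (away from the trough), z up. Handle: level bar 10 mm wide, 18 mm deep (6 to 24 mm above the underside), x = 31 to 101 mm. Then a flat level loop of 5 mm wire, 38 mm wide, to x = 150 mm, 18 mm above the underside. The loop starts pointing away from the robot.
- tray_grip (a point): middle of the handle bar's depth at x = 75 mm, 15 mm above the underside; a good place to pinch it across its 10 mm width
- tray_bar (a point): middle of the loop's straight front bar (20 mm long, 5 mm thick), at x = 150 mm, 75 mm ahead of tray_grip and 18 mm above the underside
- cast: bystander: plaster dental cast on a black base, 60 x 66 x 47 mm
- bowl: bystander: white bowl, 100 mm across, 65 mm high
- bottle: bystander: white bottle, 60 mm thick, 150 mm high
Things that resemble listed ones, but are neither listed nor needed, are in the scene too. Several things have the shape of the tray; the one meant has the colours described above.

How it is judged:
On the way, in this order (a step that is already met when the one before it is completed fails the run):
1. the hook, touched, is held still (slower than 0.15 rad/s) for half a second (contact force between hook and anything else above 0.03 N and velocity of joint hook between -0.15 and 0.15 rad/s), for 0.5 s.
2. with the loop's bar in the hook's bend, between stem and tip, the tray pulls on the hook with more than 2.5 N for 0.2 s (contact force between tray and hook above 2.5 N and x of tray_bar in the frame of hook between -0.023 and -0.004 m and z of tray_bar in the frame of hook between -0.21 and -0.185 m), for 0.2 s.
At the end, for the whole second after the job is handed in: the tray hangs by its loop on the hook (bar in the bend, between stem and tip, 4 to 23 mm in front of the stem's axis and 185 to 210 mm below the pivot; handle within 0.6 rad of upright, loop up), carried by the hook, clear of the bench, moving slower than 0.6 m/s, released (x of tray_bar in the frame of hook between -0.023 and -0.004 m and z of tray_bar in the frame of hook between -0.21 and -0.185 m and angle between tray's own x axis and vertical below 0.6 rad and contact force between tray and hook above 0.1 N and linear speed of tray below 0.6 m/s and height (world z) of tray above 0.03 m); the robot touches nothing.
It fails at once if the hook is knocked or forced: anything touches it with more than 10 N (contact force between hook and anything else above 10 N).
It fails at once if the hook is flung out beyond 0.6 rad (value of joint hook above 0.6 rad or value of joint hook below -0.6 rad).
It fails at once if a bystander is moved by more than 20 mm (distance of any of cast, bowl, bottle from where it was at the start of the episode above 0.02 m).
It also fails if it takes over 72 s, if anything falls off the work surface, if the arm or the gripper's body presses on something with over 40 N, if the wrist force passes 120 N, or if a joint passes its speed limit or range.

## Working session

There is one attempt and no reset: what is moved stays moved. The work goes in short steps, Python scripts to look and compute and a shell command to move; the robot and the scene stay as the last step left them, time stands still between calls to the robot, and variables do not carry over. Pictures are saved under pics/ and viewed, about 8 in all and at most 12, crops included, and the job is handed in when it is done.

```bash
ls; mkdir -p pics; cat > h.py <<'E'
import numpy as np,cv2
from bench import arm
from scipy.spatial.transform import Rotation as R
def grab(n,f):
    im=arm.get_image(n); cv2.imwrite('pics/%s.png'%f,im['color'])
    np.savez('pics/%s.npz'%f,**{k:np.array(im[k]) for k in('color','intrinsics','k1','extrinsics')}); return im
def load(f): return dict(np.load('pics/%s.npz'%f))
def ray(im,u,v):
    K=im['intrinsics'];k=float(im['k1'])
    d=cv2.undistortPoints(np.array([[[u,v]]],float),K,np.array([k,0,0,0.]))[0,0]
    E=im['extrinsics'];w=E[:3,:3]@np.array([d[0],-d[1],-1]);return E[:3,3],w/np.linalg.norm(w)
def at(im,u,v,ax,val):
    o,d=ray(im,u,v);return o+d*(val-o[ax])/d[ax]
def proj(im,p):
    E=im['extrinsics'];c=E[:3,:3].T@(np.array(p)-E[:3,3])
    q=cv2.projectPoints(np.array([[c[0],-c[1],-c[2]]]),np.zeros(3),np.zeros(3),im['intrinsics'],np.array([float(im['k1']),0,0,0]))[0]
    return q[0,0]
def tri(i1,p1,i2,p2):
    a,d=ray(i1,*p1);b,e=ray(i2,*p2)
    s=np.linalg.lstsq(np.c_[d,-e],b-a,rcond=None)[0];x,y=a+d*s[0],b+e*s[1];return (x+y)/2,np.linalg.norm(x-y)
def st():
    s=arm.get_state();print(round(s['clock'],2),'pos',np.round(s['eef_pos'],4),'R',np.round(R.from_rotvec(s['tool_rot']).as_matrix(),3).tolist(),'F',np.round(s['ft_force'],2),'T',np.round(s['torque'],3),'w',round(s['width'],4))
    return s
E
python3 - <<'E'
from h import *
a=grab('side','s0');b=grab('top','t0')
for i in(a,b): print(i['extrinsics'].round(3).tolist(),i['intrinsics'].tolist(),i['k1'])
cv2.imwrite('pics/v0.png',cv2.resize(np.vstack([a['color'],b['color']]),None,fx=.75,fy=.75,interpolation=cv2.INTER_AREA)); st()
E
```

```text
pics
[[0.988, 0.095, -0.12, 0.415], [-0.152, 0.547, -0.823, -0.889], [-0.012, 0.832, 0.555, 0.833], [0.0, 0.0, 0.0, 1.0]] [[364.1787010209924, 0.0, 315.7218341790029], [0.0, 364.1787010209924, 195.5650510173126], [0.0, 0.0, 1.0]] 0.02199447417772411
[[0.008, 0.984, -0.176, 0.333], [-1.0, 0.011, 0.011, -0.038], [0.013, 0.176, 0.984, 1.422], [0.0, 0.0, 0.0, 1.0]] [[376.57709714549355, 0.0, 317.7374847646687], [0.0, 376.57709714549355, 198.23164274561307], [0.0, 0.0, 1.0]] 0.017196824346599724
0.1 pos [0.2611 0.5945 0.2176] R [[-0.001, -0.916, 0.402], [-0.002, 0.402, 0.916], [-1.0, -0.0, -0.002]] F [ 0.94 -0.35  0.24] T [ 0.016  0.07  -0.021] w 0.0929
```

View pics/v0.png

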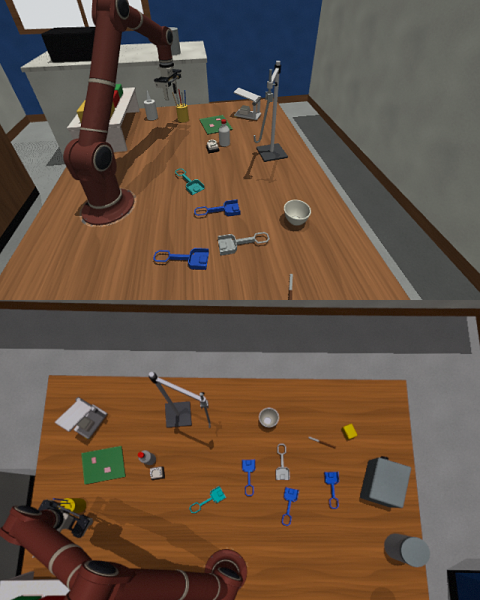

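The view shows five tray-shaped things: the grey steel one (full-res top ~(376,213), side ~(322,322)), blue ones (top ~(332,635-400), (387,660), (441,645)) and a teal one (top ~(277,665)). Only the grey one is steel, with its loop pointing away from the robot. I'll confirm it and the hook in an enlarged crop.

```bash
python3 - <<'E'
from h import *
a=load('s0')['color'];b=load('t0')['color']
def c(i,x,y,w,h,s):return cv2.resize(i[y:y+h,x:x+w],None,fx=s,fy=s,interpolation=cv2.INTER_CUBIC)
A=c(a,325,70,80,150,4);B=c(b,190,90,120,75,4);C=c(b,340,180,80,75,4);D=c(a,280,290,100,60,4)
o=np.zeros((600,800,3),np.uint8);o[:,:320]=A;o[:300,320:800]=B;o[300:600,320:640]=C;o[300:540,640:800]=0
D=c(a,280,300,100,45,1.6);o[300:372,640:800]=D
cv2.imwrite('pics/v1.png',o)
E
```

```text
(no output)
```

View pics/v1.png

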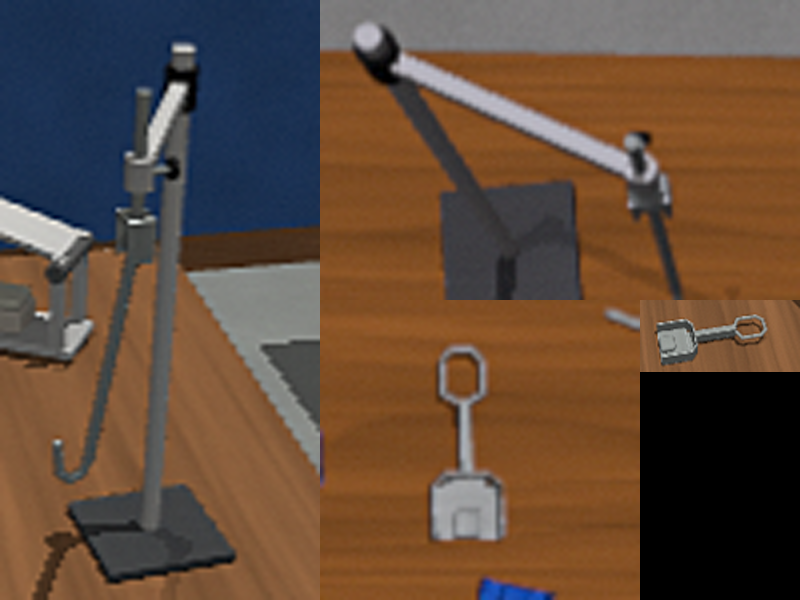

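```bash
python3 - <<'E'
from h import *
a=load('s0');b=load('t0')
p,e=tri(a,(359.7,113),b,(270,132.5));print('clamp',p,e)
print('z=.45 side',at(a,359.7,113,2,.45),'top',at(b,270,132.5,2,.45))
c=at(a,359.7,113,2,.45)
q=at(a,358.7,128.7,1,p[1]);print('fork',q)
for n,u,v,z in(('bar',376,192.2,.018),('back',376.5,240,.0),('front of trough',376.3,224.5,.02),('grip',376.2,211,.024)):print(n,at(b,u,v,2,z))
# side measures of the tray: loop far end, trough
print('side loop',at(a,280+(765-640)/1.6,300+27/1.6,2,.018),'trough near',at(a,280+(660-640)/1.6,300+45/1.6,2,.02))
for f in('tray',):pass
E
```

```text
clamp [0.68677629 0.0813294  0.44810664] 0.0008329234381579544
z=.45 side [0.68592156 0.07683385 0.45      ] top [0.6856496  0.08113615 0.45      ]
fork [0.68690734 0.0813294  0.40013852]
bar [ 0.60985834 -0.27552721  0.018     ]
back [ 0.42998507 -0.27693961  0.        ]
front of trough [ 0.48635429 -0.2739662   0.02      ]
grip [ 0.53676435 -0.27390073  0.024     ]
side loop [ 0.61382116 -0.27864287  0.018     ] trough near [ 0.43654072 -0.28672288  0.02      ]
```

```bash
cat >> h.py <<'E'
def plan(wps,fing,n,p0=None,R0=None):
    """wps: list of (pos, Rmat); n rows for each; prints rounded rows in tool axes"""
    s=arm.get_state();p=np.array(s['eef_pos']) if p0 is None else np.array(p0);Q=R.from_rotvec(s['tool_rot']) if R0 is None else R.from_matrix(R0)
    for (t,M),k in zip(wps,n):
        t=np.array(t);T=R.from_matrix(M);dr=(Q.inv()*T).as_rotvec()/k;dp=(t-p)/k
        for i in range(k):
            l=Q.inv().apply(dp);print([fing]+l.round(4).tolist()+np.degrees(dr).round(2).tolist());Q=Q*R.from_rotvec(dr);p=p+dp
def pit(a,sg=1):
    """tool x pitched: a=0 down, a=90 forward; tool z=(0,sg,0)"""
    a=np.radians(a);x=np.array([np.sin(a),0,-np.cos(a)]);z=np.array([0,sg,0.]);return np.c_[x,np.cross(z,x),z]
E
python3 - <<'E'
from h import *
b=load('t0');a=load('s0')
# foot corners in top: crop coords -> full
for u,v in((442,195),(575,183)):print(at(b,190+(u-320)/4,90+v/4,2,.01))
for u,v in((68,510),(185,487),(235,555),(110,578)):print('s',at(a,325+u/4,70+v/4,2,.01))
print('bottle',at(b,196,210,2,.1),'cast',at(b,157/.75,173/.75,2,.04),'bowl',at(b,268/.75,118/.75,2,.05))
plan([((.5,.4,.36),pit(0)),((.62,.08,.36),pit(70,1))],0,[8,8])
print(arm.get_state()['joint_pos'])
E
```

```text
[0.81719224 0.32696327 0.01      ]
[0.83125913 0.19822518 0.01      ]
s [0.69504545 0.29975922 0.01      ]
s [0.82256851 0.32071708 0.01      ]
s [0.83658688 0.19682957 0.01      ]
s [0.70976719 0.18096495 0.01      ]
bottle [0.5227789  0.37556503 0.1       ] cast [0.45569363 0.34101953 0.04      ] bowl [ 0.73699666 -0.20200308  0.05      ]
[0, -0.0178, -0.0371, -0.0103, -2.96, -0.02, -0.0]
[0, -0.0178, -0.0365, -0.0122, -2.96, -0.02, -0.0]
[0, -0.0178, -0.0359, -0.0141, -2.96, -0.02, -0.0]
[0, -0.0178, -0.0351, -0.0159, -2.96, -0.02, -0.0]
[0, -0.0178, -0.0342, -0.0177, -2.96, -0.02, -0.0]
[0, -0.0178, -0.0333, -0.0194, -2.96, -0.02, -0.0]
[0, -0.0178, -0.0322, -0.0211, -2.96, -0.02, -0.0]
[0, -0.0178, -0.0311, -0.0227, -2.96, -0.02, -0.0]
[0, 0.0, -0.015, -0.04, -0.0, -0.0, -8.75]
[0, 0.0023, -0.0148, -0.04, -0.0, -0.0, -8.75]
[0, 0.0045, -0.0143, -0.04, -0.0, -0.0, -8.75]
[0, 0.0066, -0.0135, -0.04, -0.0, -0.0, -8.75]
[0, 0.0086, -0.0123, -0.04, -0.0, -0.0, -8.75]
[0, 0.0104, -0.0108, -0.04, -0.0, -0.0, -8.75]
[0, 0.0119, -0.0091, -0.04, -0.0, -0.0, -8.75]
[0, 0.0132, -0.0072, -0.04, -0.0, -0.0, -8.75]
[-1.1835223   0.61581793 -0.01261217  1.42472071  0.0080985   1.10340859
 -0.04037447]
```

```bash
python3 -m jog '[0,-0.018,-0.037,-0.01,-3.8,0,0, 0,-0.018,-0.037,-0.012,-3.8,0,0, 0,-0.018,-0.036,-0.014,-3.8,0,0, 0,-0.018,-0.035,-0.017,-3.8,0,0, 0,-0.018,-0.034,-0.019,-3.8,0,0, 0,-0.018,-0.033,-0.021,-3.8,0,0, 0,-0.018,-0.031,-0.023,-3.8,0,0, 0,-0.018,-0.03,-0.025,-3.8,0,0]'
sed -i '/^def pit/,$d' h.py; cat >> h.py <<'E'
PSI=np.radians(6.65);C=np.array([.686,.080,0])
RZ=R.from_euler('z',PSI).as_matrix()
def pit(a,sg=1,yaw=PSI):
    a=np.radians(a);x=np.array([np.sin(a),0,-np.cos(a)]);z=np.array([0,sg,0.]);return R.from_euler('z',yaw).as_matrix()@np.c_[x,np.cross(z,x),z]
def hk(x,y,z): return C+RZ@np.array([x,y,z])   # clamp-frame point (z=world height)
E
python3 - <<'E'
from h import *
s=st();print(np.round(s['joint_pos'],3))
plan([(hk(-.1,0,.33),pit(45))],0,[8])
E
```

```text
clock: 1.1
eef_pos: [0.5077, 0.4043, 0.3626]
tool_rot: [-1.296, 1.152, 1.297]
ft_force: [-0.8, 0.0, 0.2]
width: 0.0171
1.1 pos [0.5077 0.4043 0.3626] R [[-0.001, -0.993, -0.119], [-0.001, -0.119, 0.993], [-1.0, 0.001, -0.001]] F [-0.85  0.04  0.21] T [ 0.009 -0.021  0.024] w 0.0171
[-0.644  0.536 -0.117  1.164  0.06   1.446  0.937]
[0, 0.0041, -0.0048, -0.0429, 0.02, 0.0, -5.63]
[0, 0.0046, -0.0044, -0.0429, 0.02, 0.0, -5.63]
[0, 0.005, -0.004, -0.0428, 0.02, 0.0, -5.63]
[0, 0.0053, -0.0035, -0.0428, 0.02, 0.0, -5.63]
[0, 0.0057, -0.0029, -0.0428, 0.02, 0.0, -5.63]
[0, 0.0059, -0.0024, -0.0428, 0.02, 0.0, -5.63]
[0, 0.0061, -0.0018, -0.0428, 0.02, 0.0, -5.63]
[0, 0.0063, -0.0012, -0.0428, 0.02, 0.0, -5.63]
```

```bash
python3 -m jog '[0,0.004,-0.005,-0.043,0,0,-5.6, 0,0.005,-0.004,-0.043,0,0,-5.6, 0,0.005,-0.004,-0.043,0,0,-5.6, 0,0.005,-0.0035,-0.043,0,0,-5.6, 0,0.006,-0.003,-0.043,0,0,-5.6, 0,0.006,-0.002,-0.043,0,0,-5.6, 0,0.006,-0.002,-0.043,0,0,-5.6, 0,0.006,-0.001,-0.043,0,0,-5.6]'
cat > swing.py <<'E'
from h import *
import sys
n=int(sys.argv[1]);tag=sys.argv[2]
T=[];I=[]
for i in range(n):
    T.append(arm.get_state()['clock']);im=arm.get_image('side');I.append(im['color'].astype(int))
np.savez('pics/sw%s.npz'%tag,T=T,I=np.array(I,np.uint8),**{k:np.array(im[k]) for k in('intrinsics','k1','extrinsics')})
E
python3 swing.py 20 a; python3 - <<'E'
from h import *
s=st();print(np.round(s['joint_pos'],3))
d=load('swa');print(d['T'].round(3))
I=d['I'];v=[]
for i in range(0,12,2): v.append(cv2.resize(I[i][80:205,315:405],None,fx=2.9,fy=2.4))
o=np.vstack([np.hstack(v[:3]),np.hstack(v[3:])]);cv2.imwrite('pics/v2.png',o);print(o.shape, proj(d,hk(0,0,.31)),proj(d,hk(0,0,.40)))
E
```

```text
clock: 2.1
eef_pos: [0.5848, 0.0669, 0.3295]
tool_rot: [-1.526, 0.53, 0.705]
ft_force: [0.3, 0.3, -0.7]
width: 0.0007
3.1 pos [0.5852 0.0681 0.3295] R [[0.7, -0.705, -0.117], [0.082, -0.083, 0.993], [-0.71, -0.705, -0.0]] F [0.02 0.59 0.55] T [-0.084  0.762  0.035] w 0.0002
[-0.234  0.151  0.068  2.136  0.361  0.079  1.168]
[2.1  2.15 2.2  2.25 2.3  2.35 2.4  2.45 2.5  2.55 2.6  2.65 2.7  2.75
 2.8  2.85 2.9  2.95 3.   3.05]
(600, 783, 3) [356.94480198 156.29418558] [358.50899502 128.94617759]
```

View pics/v2.png

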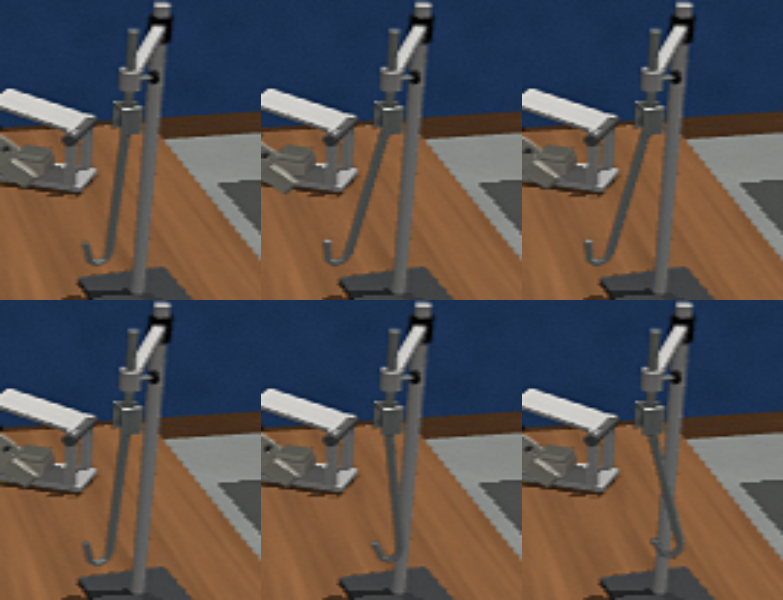

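```bash
cat > track.py <<'E'
from h import *
from scipy.optimize import curve_fit
def track(tag,zp=.402,bgtag=None):
    d=load('sw'+tag);I=d['I'][...,2].astype(float);bg=np.max(load('sw'+(bgtag or tag))['I'][...,2].astype(float),0)
    th=[]
    for f in I:
        D=np.clip(bg-f-15,0,80);x=[]
        for row in range(150,176):
            w=D[row,330:375];
            if w.sum()<60:continue
            c=330+(w*np.arange(45)).sum()/w.sum()
            # intersect with swing plane y'=0 of clamp frame
            o,q=ray(d,c,row);n=RZ[:,1];p=o+q*(n@(C-o))/(n@q);l=RZ.T@(p-C);x.append(np.arctan2(l[0],zp-l[2]))
        th.append(np.median(x) if x else np.nan)
    return d['T'],np.array(th)
E
python3 - <<'E'
from track import *
T,th=track('a');print(th.round(3))
f=lambda t,A,w,p,c:A*np.cos(w*(t-p))+c
g=np.isfinite(th);best=None
for p in np.linspace(2.1,2.8,8):
    try:
        q,_=curve_fit(f,T[g],th[g],[.25,8.4,p,0],loss='soft_l1',f_scale=.02,method='trf');r=np.abs(f(T[g],*q)-th[g])
        if best is None or np.median(r)<best[0]:best=(np.median(r),q,r)
    except Exception as e:print(e)
print(best)
E
```

```text
[-0.057 -0.135 -0.185 -0.204 -0.183 -0.131 -0.055  0.034  0.114  0.171
  0.244  0.254  0.229  0.15   0.089  0.002 -0.08  -0.144 -0.182 -0.186]
(np.float64(0.003767128555870247), array([-0.22147385,  7.99790551,  2.2491641 ,  0.02378591]), array([0.00078   , 0.00299238, 0.00432021, 0.00602297, 0.00321405,
       0.00195693, 0.0004166 , 0.0028394 , 0.00287498, 0.01713992,
       0.01065627, 0.00920657, 0.00739565, 0.01732646, 0.00158105,
       0.00131527, 0.00087685, 0.00478947, 0.00701964, 0.01014302]))
```

```bash
python3 -m jog '[0,0.01,-0.0042,0,0,0,0, 0,0.01,-0.0042,0,0,0,0, 0,0.01,-0.0042,0,0,0,0, 0,0.01,-0.0042,0,0,0,0, 0,0.01,-0.0042,0,0,0,0, 0,0.01,-0.0042,0,0,0,0, 0,0,0,0,0,0,0, 0,0,0,0,0,0,0]'
python3 swing.py 18 b; cat > fit.py <<'E'
from track import *
Ts,ths=zip(*[track(t,bgtag='a') for t in('a','b')]);T=np.concatenate(Ts);th=np.concatenate(ths);print(ths[1].round(3))
f=lambda t,A,w,p,c:-A*np.cos(w*(t-p))+c
g=np.isfinite(th)&(th<.12);q,_=curve_fit(f,T[g],th[g],[.22,8.1,2.249,.02],loss='soft_l1',f_scale=.01)
print(q,'period',2*np.pi/q[1],'res',np.abs(f(T[g],*q)-th[g]).max());P=2*np.pi/q[1]
now=arm.get_state()['clock'];print('now',now,'next minima',[q[2]+P*k for k in range(1,12) if q[2]+P*k>now])
s=st();print('clamp frame',(RZ.T@(np.array(s['eef_pos'])-C)).round(4))
E
python3 fit.py
python3 - <<'E'
from h import *
d=load('swb');i=d['I'][-1];cv2.imwrite('pics/v3.png',cv2.resize(i[90:200,300:400],None,fx=5,fy=5,interpolation=cv2.INTER_CUBIC))
E
```

```text
clock: 4.1
eef_pos: [0.6448, 0.0751, 0.3046]
tool_rot: [-1.525, 0.533, 0.707]
ft_force: [0.5, 0.1, 0.6]
width: 0.0004
[ 0.118  0.061  0.191  0.179 -0.043  0.097  0.026 -0.048 -0.111 -0.151
 -0.166 -0.145 -0.103 -0.037  0.039  0.101 -0.033  0.062]Traceback (most recent call last):
  File "fit.py", line 4, in <module>
    g=np.isfinite(th)&(th<.12);q,_=curve_fit(f,T[g],th[g],[.22,8.1,2.249,.02],loss='soft_l1',f_scale=.01)
                                   ~~~~~~~~~^^^^^^^^^^^^^^^^^^^^^^^^^^^^^^^^^^^^^^^^^^^^^^^^^^^^^^^^^^^^^
    res = leastsq(func, p0, Dfun=jac, full_output=1, **kwargs)
TypeError: leastsq() got an unexpected keyword argument 'loss'
```

View pics/v3.png

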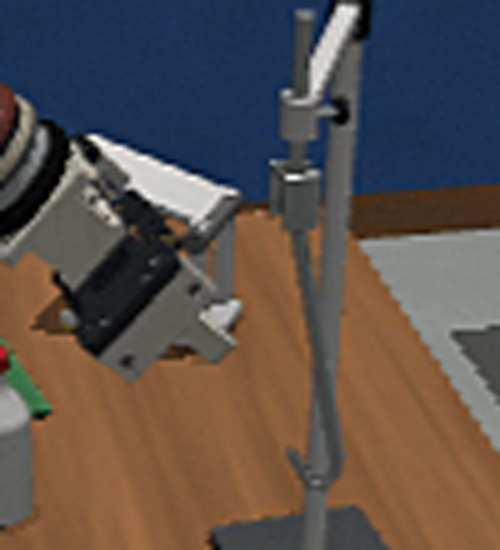

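```bash
sed -i "s/bgtag='a'//; s/f_scale=.01/f_scale=.01,method='trf'/" fit.py; python3 fit.py
```

```text
[ 0.136  0.177  0.231  0.187  0.144  0.099  0.027 -0.047 -0.11  -0.151
 -0.165 -0.146 -0.102 -0.037  0.039  0.102  0.139  0.172]
[0.20855793 8.02799424 2.24905948 0.02340237] period 0.7826594190219619 res 0.020955595613243755
now 5.0 next minima [np.float64(5.379697155883602), np.float64(6.162356574905564), np.float64(6.945015993927527), np.float64(7.727675412949488), np.float64(8.51033483197145), np.float64(9.292994250993411), np.float64(10.075653670015374), np.float64(10.858313089037335)]
5.0 pos [0.6449 0.0751 0.3046] R [[0.7, -0.705, -0.117], [0.082, -0.083, 0.993], [-0.71, -0.705, -0.0]] F [-1.08  0.55  0.29] T [-0.071  0.719  0.07 ] w 0.0006
clamp frame [-4.130e-02 -1.000e-04  3.046e-01]
```

```bash
python3 -m jog '[0,0,0,0,0,0,0, 0,0,0,0,0,0,0, 0,0,0,0,0,0,0, 0,0.0092,-0.0092,0,0,0,0, 0,0.0127,-0.0127,0,0,0,0, 0,0.0064,-0.0064,0,0,0,0, 0,0.0014,-0.0014,0,0,0,0, 0,0,0,0,0,0,0]'
python3 swing.py 12 c; python3 - <<'E'
from track import *
T,th=track('c',bgtag='b');print(th.round(3)); s=st();print('clamp frame',(RZ.T@(np.array(s['eef_pos'])-C)).round(4))
I=load('swc')['I'];cv2.imwrite('pics/v4.png',np.hstack([cv2.resize(I[k][100:190,325:385],None,fx=5,fy=5,interpolation=cv2.INTER_CUBIC) for k in(0,-1)]))
# change over frames below the finger
r=I[:,165:182,330:380].astype(float);print(np.abs(r[1:]-r[:-1]).mean((1,2,3)).round(2))
E
```

```text
clock: 6.0
eef_pos: [0.6863, 0.0798, 0.304]
tool_rot: [-1.525, 0.534, 0.707]
ft_force: [-0.1, -0.0, -0.5]
width: 0.0011
[-0.186 -0.109 -0.131 -0.076 -0.199 -0.19  -0.197 -0.19  -0.208 -0.195
 -0.204 -0.211]
6.6 pos [0.6866 0.08   0.3046] R [[0.7, -0.705, -0.117], [0.082, -0.083, 0.993], [-0.71, -0.705, -0.0]] F [ 0.37 -1.18 -0.02] T [-0.114  0.742 -0.056] w 0.0008
clamp frame [ 0.0006 -0.      0.3046]
[1.19 1.01 1.08 1.1  1.06 1.13 1.11 1.08 1.05 1.05 1.  ]
```

View pics/v4.png

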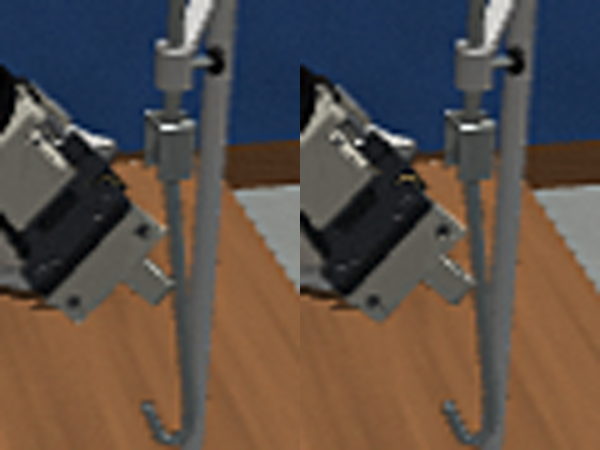

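```bash
python3 -m jog '[0,0,0,0,0,0,0, 0,0,0,0,0,0,0, 0,0,0,0,0,0,0, 0,0,0,0,0,0,0, 0,-0.001,0.001,0,0,0,0, 0,-0.0014,0.0014,0,0,0,0, 0,-0.0012,0.0012,0,0,0,0, 0,-0.001,0.001,0,0,0,0]'
python3 -m jog '[0,-0.001,0.001,0,0,0,0, 0,-0.001,0.001,0,0,0,0, 0,-0.001,0.001,0,0,0,0, 0,-0.001,0.001,0,0,0,0, 0,-0.0015,0.0015,0,0,0,0, 0,-0.0025,0.0025,0,0,0,0, 0,-0.005,0.005,0,0,0,0, 0,-0.01,0.01,0,0,0,0]'
python3 -m jog '[0,-0.02,0.02,0,0,0,0, 0,-0.02,0.015,0,0,0,0, 50,-0.02,0.01,0,0,0,0, 50,-0.02,0,0,0,0,0, 50,0,0,0,0,0,0, 50,0,0,0,0,0,0, 50,0,0,0,0,0,0, 50,0,0,0,0,0,0]'
python3 swing.py 10 d; python3 - <<'E'
from track import *
T,th=track('d',bgtag='a');print(th.round(3)); s=st();print(np.round(s['joint_pos'],3))
I=load('swd')['I'].astype(float);r=I[:,150:185,330:375];print(np.abs(r[1:]-r[:-1]).mean((1,2,3)).round(2))
plan([((.57,-.1,.3),pit(0,1,.0)),((.536,-.275,.12),pit(0,1,.0)),],60,[8,8])
E
```

```text
clock: 7.6
eef_pos: [0.6801, 0.0794, 0.3047]
tool_rot: [-1.525, 0.532, 0.707]
ft_force: [-0.0, 0.4, -0.2]
width: 0.0005
clock: 8.6
eef_pos: [0.6473, 0.0754, 0.3046]
tool_rot: [-1.525, 0.533, 0.707]
ft_force: [0.5, 0.3, -0.4]
width: 0.0001
clock: 9.6
eef_pos: [0.5604, 0.0652, 0.3291]
tool_rot: [-1.525, 0.534, 0.708]
ft_force: [-0.2, 0.3, -1.1]
width: 0.0459
[0.017 0.014 0.014 0.016 0.02  0.024 0.027 0.031 0.035 0.037]
10.1 pos [0.5602 0.0652 0.3297] R [[0.7, -0.705, -0.117], [0.082, -0.083, 0.993], [-0.71, -0.705, -0.0]] F [-0.44  1.1  -0.67] T [-0.058  0.71  -0.008] w 0.0468
[-0.276  0.108  0.108  2.189  0.418  0.07   1.109]
[1.26 1.01 1.24 1.28 1.43 1.4  1.32 1.26 1.2 ]
[60, 0.0018, 0.0035, -0.0206, 0.79, 0.33, 5.59]
[60, 0.0022, 0.003, -0.0207, 0.79, 0.33, 5.59]
[60, 0.0026, 0.0025, -0.0207, 0.79, 0.33, 5.59]
[60, 0.0029, 0.0019, -0.0207, 0.79, 0.33, 5.59]
[60, 0.0032, 0.0013, -0.0207, 0.79, 0.33, 5.59]
[60, 0.0034, 0.0007, -0.0207, 0.79, 0.33, 5.59]
[60, 0.0036, 0.0001, -0.0207, 0.79, 0.33, 5.59]
[60, 0.0037, -0.0006, -0.0207, 0.79, 0.33, 5.59]
[60, 0.0225, 0.0042, -0.0219, 0.0, -0.0, -0.0]
[60, 0.0225, 0.0042, -0.0219, 0.0, -0.0, -0.0]
[60, 0.0225, 0.0042, -0.0219, 0.0, -0.0, -0.0]
[60, 0.0225, 0.0042, -0.0219, 0.0, -0.0, -0.0]
[60, 0.0225, 0.0042, -0.0219, 0.0, -0.0, -0.0]
[60, 0.0225, 0.0042, -0.0219, 0.0, -0.0, -0.0]
[60, 0.0225, 0.0042, -0.0219, 0.0, -0.0, -0.0]
[60, 0.0225, 0.0042, -0.0219, 0.0, -0.0, -0.0]
```

```bash
python3 -m jog '[60,0.002,0.0035,-0.0206,0.8,0.33,5.6, 60,0.002,0.003,-0.0207,0.8,0.33,5.6, 60,0.0026,0.0025,-0.0207,0.8,0.33,5.6, 60,0.003,0.002,-0.0207,0.8,0.33,5.6, 60,0.003,0.001,-0.0207,0.8,0.33,5.6, 60,0.0034,0.0007,-0.0207,0.8,0.33,5.6, 60,0.0036,0,-0.0207,0.8,0.33,5.6, 60,0.0037,-0.0006,-0.0207,0.8,0.33,5.6]'
python3 -m jog '[60,0.0225,0.0042,-0.022,0,0,0, 60,0.0225,0.0042,-0.022,0,0,0, 60,0.0225,0.0042,-0.022,0,0,0, 60,0.0225,0.0042,-0.022,0,0,0, 60,0.0225,0.0042,-0.022,0,0,0, 60,0.0225,0.0042,-0.022,0,0,0, 60,0.0225,0.0042,-0.022,0,0,0, 60,0.0225,0.0042,-0.022,0,0,0]'
python3 - <<'E'
from h import *
s=st();print(np.round(s['joint_pos'],3));i=grab('wrist','w1')
print('proj bar',proj(i,(.612,-.277,.018)),'grip',proj(i,(.536,-.275,.024)))
E
```

```text
clock: 11.1
eef_pos: [0.5724, -0.0926, 0.3015]
tool_rot: [-1.233, 1.182, 1.177]
ft_force: [0.7, -0.8, 0.8]
width: 0.0556
clock: 12.1
eef_pos: [0.5468, -0.2695, 0.12]
tool_rot: [-1.234, 1.179, 1.176]
ft_force: [0.9, -0.0, -0.2]
width: 0.0561
12.1 pos [ 0.5468 -0.2695  0.12  ] R [[0.044, -0.999, -0.002], [-0.004, -0.002, 1.0], [-0.999, -0.044, -0.005]] F [ 0.86 -0.04 -0.21] T [ 0.023 -0.009 -0.077] w 0.0561
[ 0.58   0.651 -0.243  1.695  0.192  0.777  1.825]
proj bar [305.52698644 259.51694936] grip [307.05770421 182.37146928]
```

View pics/w1.png

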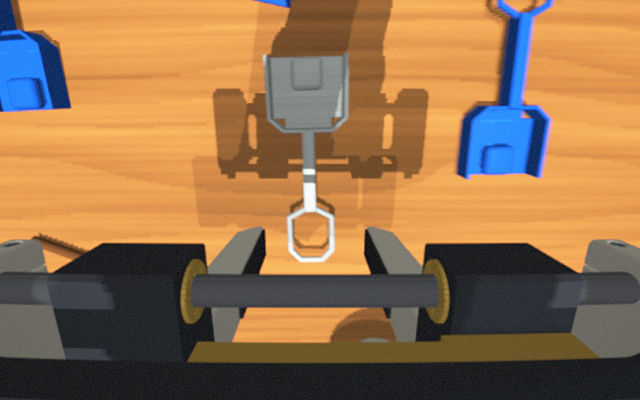

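The wrist view shows the steel tray: bar at (312,260), handle at about (309,182), trough back edge middle at (306,55).

```bash
python3 - <<'E'
from h import *
i=load('w1');b=at(i,312,260,2,.018);k=at(i,306,55,2,.022);g=at(i,309.5,190,2,.024);f=at(i,308,133,2,.018)
print(b,k,g,f);d=b-k;yaw=np.arctan2(d[1],d[0]);print('yaw',np.degrees(yaw),'len',np.linalg.norm(d[:2]))
c=b-.075*np.array([np.cos(yaw),np.sin(yaw),0]);print('grip',c)
# grasp point 19mm behind TCP: tool down -> TCP z = .015-.019 ->
plan([((c[0],c[1],.06),pit(0,1,yaw)),((c[0],c[1],.004),pit(0,1,yaw))],60,[4,4])
E
```

```text
[ 0.61247694 -0.27091694  0.018     ] [ 0.43551079 -0.27539784  0.022     ] [ 0.54271619 -0.27294074  0.024     ] [ 0.49516286 -0.27418157  0.018     ]
yaw 1.4504576633339428 len 0.17702286448166651
grip [ 0.53750097 -0.27281538  0.018     ]
[60, 0.0141, 0.002, 0.0003, -0.41, -0.09, 0.54]
[60, 0.0141, 0.0019, 0.0002, -0.41, -0.09, 0.54]
[60, 0.0141, 0.0017, 0.0002, -0.41, -0.09, 0.54]
[60, 0.0141, 0.0016, 0.0002, -0.41, -0.09, 0.54]
[60, 0.014, 0.0, -0.0, 0.0, 0.0, -0.0]
[60, 0.014, 0.0, -0.0, 0.0, 0.0, -0.0]
[60, 0.014, 0.0, -0.0, 0.0, 0.0, -0.0]
[60, 0.014, 0.0, -0.0, 0.0, 0.0, -0.0]
```

```bash
python3 - <<'E'
from h import *
c=np.array([.5375,-.2728,.022]);y=np.radians(1.45);M=pit(-15,1,y);t=c+.019*M[:,0];print(t)
plan([(t-.05*M[:,0],M),(t,M)],60,[5,3])
E
```

```text
[ 0.53258401 -0.27292444  0.00364741]
[60, 0.0129, 0.0001, 0.0003, -0.34, -0.03, 3.43]
[60, 0.0129, -0.0007, 0.0003, -0.34, -0.03, 3.43]
[60, 0.0129, -0.0015, 0.0002, -0.34, -0.03, 3.43]
[60, 0.0127, -0.0023, 0.0002, -0.34, -0.03, 3.43]
[60, 0.0126, -0.003, 0.0002, -0.34, -0.03, 3.43]
[60, 0.0167, 0.0, -0.0, -0.0, 0.0, 0.0]
[60, 0.0167, 0.0, -0.0, -0.0, 0.0, 0.0]
[60, 0.0167, 0.0, -0.0, -0.0, 0.0, 0.0]
```

```bash
python3 -m jog '[60,0.013,0,0,-0.34,0,3.4, 60,0.013,-0.0007,0,-0.34,0,3.4, 60,0.013,-0.0015,0,-0.34,0,3.4, 60,0.013,-0.0023,0,-0.34,0,3.4, 60,0.0126,-0.003,0,-0.34,0,3.4, 60,0.0165,0,0,0,0,0, 60,0.0165,0,0,0,0,0, 60,0.0165,0,0,0,0,0]' 
python3 -m jog '[60,0,0,0,0,0,0, 5,0,0,0,0,0,0, 5,0,0,0,0,0,0, 5,0,0,0,0,0,0, 5,0,0,0,0,0,0, 5,-0.02,0,0,0,0,0, 5,-0.03,0,0,0,0,0, 5,-0.04,0,0,0,0,0]' 30
python3 - <<'E'
from h import *
s=st();print(np.round(s['joint_pos'],3))
M=pit(0,1);plan([((.6,-.1,.3),pit(20,1)),],5,[8])
E
```

```text
clock: 13.15
eef_pos: [0.536, -0.2697, 0.007]
tool_rot: [-1.105, 1.383, 1.414]
ft_force: [-0.3, 0.4, 0.1]
width: 0.0558
clock: 14.15
eef_pos: [0.5589, -0.2683, 0.095]
tool_rot: [-1.104, 1.384, 1.417]
ft_force: [0.8, -0.3, 0.1]
width: 0.0046
14.15 pos [ 0.5589 -0.2683  0.095 ] R [[-0.252, -0.967, -0.031], [-0.008, -0.03, 1.0], [-0.968, 0.253, -0.0]] F [ 0.78 -0.28  0.05] T [-0.015 -0.293  0.025] w 0.0046
[ 0.457  0.819 -0.178  1.422  0.236  1.163  1.799]
[5, -0.0263, 0.0009, 0.0209, -0.62, -0.03, -4.33]
[5, -0.0262, -0.0013, 0.0209, -0.62, -0.03, -4.33]
[5, -0.026, -0.0035, 0.0209, -0.62, -0.03, -4.33]
[5, -0.0257, -0.0057, 0.0208, -0.62, -0.03, -4.33]
[5, -0.0252, -0.0079, 0.0208, -0.62, -0.03, -4.33]
[5, -0.0245, -0.01, 0.0207, -0.62, -0.03, -4.33]
[5, -0.0236, -0.012, 0.0206, -0.62, -0.03, -4.33]
[5, -0.0226, -0.014, 0.0204, -0.62, -0.03, -4.33]
```

```bash
python3 - <<'E'
from h import *
i=grab('wrist','w2');j=grab('side','s2')
o=np.hstack([i['color'][:,120:520],cv2.resize(j['color'][240:340,260:360],(400,400),interpolation=cv2.INTER_CUBIC)]);cv2.imwrite('pics/v5.png',o)
E
```

```text
(no output)
```

View pics/v5.png

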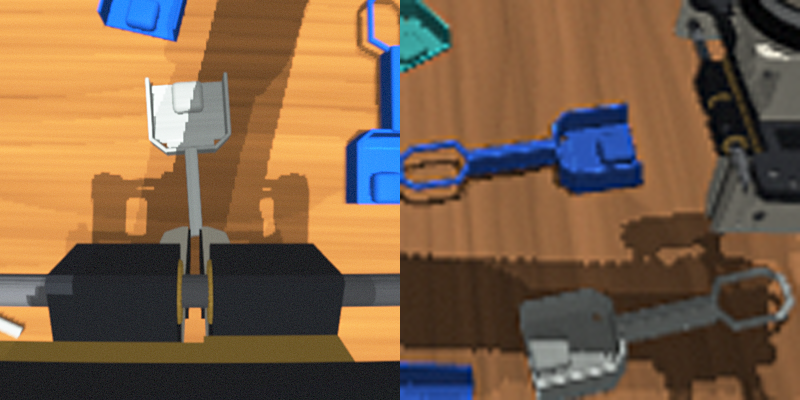

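The fingers were still closing when I lifted, so the tray stayed on the bench. I'll re-measure it and grasp again with a smaller opening.

```bash
python3 - <<'E'
from h import *
i=load('w2');k=at(i,308,78,2,.022);f=at(i,310,152,2,.018);g=at(i,315.5,232,2,.024);print(k,f,g)
d=g-k;yaw=np.arctan2(d[1],d[0]);print(np.degrees(yaw))
e=np.array([np.cos(yaw),np.sin(yaw),0])
j=load('s2');print('side loop end',at(j,260+790/4-100,240+290/4,2,.018))
y=yaw;c=k+e*.104;c[2]=.019;print('grip',c);M=pit(-15,1,y);t=c+.019*M[:,0];print(t)
plan([(t-.04*M[:,0],M),(t,M)],35,[4,4])
E
```

```text
[ 0.43689186 -0.2760857   0.022     ] [ 0.49619852 -0.27265645  0.018     ] [ 0.56059875 -0.26617554  0.024     ]
4.580185154797185
side loop end [ 0.61568551 -0.26455236  0.018     ]
grip [ 0.54055974 -0.26778086  0.019     ]
[ 0.53565788 -0.26817355  0.00064741]
[35, 0.0156, 0.0007, 0.0006, -0.68, 0.11, 0.27]
[35, 0.0156, 0.0006, 0.0007, -0.68, 0.11, 0.27]
[35, 0.0156, 0.0005, 0.0007, -0.68, 0.11, 0.27]
[35, 0.0156, 0.0004, 0.0007, -0.68, 0.11, 0.27]
[35, 0.01, -0.0, 0.0, 0.0, 0.0, 0.0]
[35, 0.01, -0.0, 0.0, 0.0, 0.0, 0.0]
[35, 0.01, -0.0, 0.0, 0.0, 0.0, 0.0]
[35, 0.01, -0.0, 0.0, 0.0, 0.0, 0.0]
```

```bash
python3 -m jog '[35,0.0156,0.0005,0.0007,-0.7,0.1,0.27, 35,0.0156,0.0005,0.0007,-0.7,0.1,0.27, 35,0.0156,0.0005,0.0007,-0.7,0.1,0.27, 35,0.0156,0.0005,0.0007,-0.7,0.1,0.27, 35,0.01,0,0,0,0,0, 35,0.01,0,0,0,0,0, 35,0.01,0,0,0,0,0, 35,0.002,0,0,0,0,0]' 30
python3 -m jog '[0,0,0,0,0,0,0, 0,0,0,0,0,0,0, 0,0,0,0,0,0,0, 0,0,0,0,0,0,0, 0,0,0,0,0,0,0, 0,0,0,0,0,0,0, 0,0,0,0,0,0,0, 0,-0.005,0,0,0,0,0]'
python3 - <<'E'
from h import *
s=st();plan([((.57,-.18,.3),pit(0,1,.04)),],0,[8])
E
```

```text
clock: 15.25
eef_pos: [0.5323, -0.2671, 0.0036]
tool_rot: [-1.131, 1.374, 1.467]
ft_force: [-0.4, -0.4, 0.0]
width: 0.0322
clock: 16.25
eef_pos: [0.5334, -0.2667, 0.0086]
tool_rot: [-1.13, 1.374, 1.468]
ft_force: [0.0, 0.9, -1.3]
width: 0.0096
16.25 pos [ 0.5334 -0.2667  0.0086] R [[-0.27, -0.96, -0.08], [-0.016, -0.078, 0.997], [-0.963, 0.27, 0.006]] F [ 0.04  0.87 -1.27] T [ 0.07  -0.362  0.016] w 0.0096
[0, -0.0365, 0.0046, 0.0106, 0.29, 0.0, -1.96]
[0, -0.0366, 0.0034, 0.0106, 0.29, 0.0, -1.96]
[0, -0.0367, 0.0022, 0.0106, 0.29, 0.0, -1.96]
[0, -0.0368, 0.001, 0.0106, 0.29, 0.0, -1.96]
[0, -0.0368, -0.0002, 0.0106, 0.29, 0.0, -1.96]
[0, -0.0368, -0.0014, 0.0106, 0.29, 0.0, -1.96]
[0, -0.0367, -0.0026, 0.0106, 0.29, 0.0, -1.96]
[0, -0.0366, -0.0038, 0.0106, 0.29, 0.0, -1.96]
```

```bash
python3 -m jog '[0,-0.036,0.0046,0.01,0.3,0,-2, 0,-0.036,0.0034,0.01,0.3,0,-2, 0,-0.036,0.0022,0.01,0.3,0,-2, 0,-0.036,0.001,0.01,0.3,0,-2, 0,-0.036,0,0.01,0.3,0,-2, 0,-0.036,-0.0014,0.01,0.3,0,-2, 0,-0.036,-0.0026,0.01,0.3,0,-2, 0,-0.036,-0.0038,0.01,0.3,0,-2]'
python3 - <<'E'
from h import *
s=st();print(np.round(s['joint_pos'],3));plan([((.66,-.1,.28),pit(70,1,-.15)),],0,[8])
E
```

```text
clock: 17.25
eef_pos: [0.5682, -0.1844, 0.296]
tool_rot: [-1.241, 1.186, 1.233]
ft_force: [0.0, 0.2, -1.4]
width: 0.0097
17.25 pos [ 0.5682 -0.1844  0.296 ] R [[0.007, -0.999, -0.039], [0.0, -0.039, 0.999], [-1.0, -0.007, -0.0]] F [ 0.05  0.15 -1.41] T [ 0.044 -0.033 -0.008] w 0.0097
[ 0.444  0.477 -0.269  1.463  0.129  1.212  1.769]
[0, 0.0021, -0.0119, 0.0101, 1.18, 0.83, -8.67]
[0, 0.0037, -0.0112, 0.0104, 1.18, 0.83, -8.67]
[0, 0.0052, -0.0103, 0.0107, 1.18, 0.83, -8.67]
[0, 0.0065, -0.0092, 0.011, 1.18, 0.83, -8.67]
[0, 0.0076, -0.0079, 0.0112, 1.18, 0.83, -8.67]
[0, 0.0086, -0.0065, 0.0115, 1.18, 0.83, -8.67]
[0, 0.0093, -0.0049, 0.0117, 1.18, 0.83, -8.67]
[0, 0.0097, -0.0032, 0.012, 1.18, 0.83, -8.67]
```

```bash
python3 -m jog '[0,0.002,-0.012,0.01,1.2,0.8,-8.7, 0,0.0037,-0.011,0.01,1.2,0.8,-8.7, 0,0.005,-0.01,0.011,1.2,0.8,-8.7, 0,0.0065,-0.009,0.011,1.2,0.8,-8.7, 0,0.0076,-0.008,0.011,1.2,0.8,-8.7, 0,0.0086,-0.0065,0.0115,1.2,0.8,-8.7, 0,0.0093,-0.005,0.012,1.2,0.8,-8.7, 0,0.0097,-0.003,0.012,1.2,0.8,-8.7]'
python3 - <<'E'
from h import *
s=st();print(np.round(s['joint_pos'],3));plan([((.66,-.1,.28),pit(70,1,-.15)),],0,[8])
E
```

```text
clock: 18.25
eef_pos: [0.5971, -0.1132, 0.2423]
tool_rot: [-1.435, 0.782, 0.679]
ft_force: [-1.6, -0.3, -1.6]
width: 0.0098
18.25 pos [ 0.5971 -0.1132  0.2423] R [[0.59, -0.805, 0.061], [-0.053, 0.036, 0.998], [-0.806, -0.592, -0.021]] F [-1.58 -0.35 -1.58] T [0.097 0.845 0.041] w 0.0098
[ 0.54   0.352 -0.477  2.087  0.918  0.162  0.789]
[0, 0.0007, -0.0091, 0.002, 0.51, 0.43, -4.2]
[0, 0.0014, -0.009, 0.0021, 0.51, 0.43, -4.2]
[0, 0.002, -0.0088, 0.0022, 0.51, 0.43, -4.2]
[0, 0.0027, -0.0086, 0.0023, 0.51, 0.43, -4.2]
[0, 0.0033, -0.0084, 0.0024, 0.51, 0.43, -4.2]
[0, 0.0038, -0.0081, 0.0025, 0.51, 0.43, -4.2]
[0, 0.0044, -0.0078, 0.0026, 0.51, 0.43, -4.2]
[0, 0.0049, -0.0074, 0.0027, 0.51, 0.43, -4.2]
```

```bash
python3 -m jog '[0,0.0007,-0.009,0.002,0.5,0.4,-4.2, 0,0.0014,-0.009,0.002,0.5,0.4,-4.2, 0,0.002,-0.009,0.002,0.5,0.4,-4.2, 0,0.0027,-0.0086,0.0023,0.5,0.4,-4.2, 0,0.0033,-0.0084,0.0024,0.5,0.4,-4.2, 0,0.0038,-0.008,0.0025,0.5,0.4,-4.2, 0,0.0044,-0.0078,0.0026,0.5,0.4,-4.2, 0,0.005,-0.0074,0.0027,0.5,0.4,-4.2]'
python3 - <<'E'
from h import *
s=st();print(np.round(s['joint_pos'],3));plan([((.66,-.1,.28),pit(70,1,-.15)),],0,[8])
E
```

```text
clock: 19.25
eef_pos: [0.6386, -0.1102, 0.249]
tool_rot: [-1.521, 0.541, 0.313]
ft_force: [-0.2, -0.0, -1.1]
width: 0.0096
19.25 pos [ 0.6386 -0.1102  0.249 ] R [[0.845, -0.516, 0.139], [-0.137, 0.043, 0.99], [-0.517, -0.855, -0.034]] F [-0.16 -0.03 -1.14] T [2.290e-01 1.079e+00 1.000e-03] w 0.0096
[ 0.772  0.591 -0.949  2.292  2.505  0.786 -0.742]
[0, 0.0001, -0.0046, 0.0015, 0.25, -0.04, -1.39]
[0, 0.0002, -0.0046, 0.0015, 0.25, -0.04, -1.39]
[0, 0.0003, -0.0046, 0.0015, 0.25, -0.04, -1.39]
[0, 0.0004, -0.0046, 0.0016, 0.25, -0.04, -1.39]
[0, 0.0005, -0.0046, 0.0016, 0.25, -0.04, -1.39]
[0, 0.0007, -0.0046, 0.0016, 0.25, -0.04, -1.39]
[0, 0.0008, -0.0045, 0.0016, 0.25, -0.04, -1.39]
[0, 0.0009, -0.0045, 0.0016, 0.25, -0.04, -1.39]
```

```bash
cat >> h.py <<'E'
OFF=np.array([-.0366,-.0767,0.])
def forbar(b,p): M=pit(p);return b-M@OFF,M
def barnow():
    s=arm.get_state();M=R.from_rotvec(s['tool_rot']).as_matrix();b=np.array(s['eef_pos'])+M@OFF
    l=RZ.T@(b-C);print('bar clampframe',l.round(4),'pitch',np.degrees(np.arctan2(np.hypot(M[0,0],M[1,0]),-M[2,0])).round(1),'yaw',np.degrees(np.arctan2(-M[0,2],M[1,2])).round(2),'F',np.round(s['ft_force'],2));return l
E
python3 - <<'E'
from h import *
barnow();plan([forbar(hk(-.09,0,.245),44)],0,[8])
E
```

```text
bar clampframe [-0.0603 -0.1827  0.3335] pitch 58.9 yaw -7.99 F [-0.16 -0.03 -1.14]
[0, -0.0052, 0.0145, 0.0209, -0.95, -1.59, 1.81]
[0, -0.0041, 0.0143, 0.0213, -0.95, -1.59, 1.81]
[0, -0.0031, 0.0141, 0.0216, -0.95, -1.59, 1.81]
[0, -0.002, 0.0138, 0.0219, -0.95, -1.59, 1.81]
[0, -0.001, 0.0135, 0.0222, -0.95, -1.59, 1.81]
[0, 0.0001, 0.0131, 0.0224, -0.95, -1.59, 1.81]
[0, 0.0011, 0.0127, 0.0226, -0.95, -1.59, 1.81]
[0, 0.0021, 0.0123, 0.0228, -0.95, -1.59, 1.81]
```

```bash
python3 -m jog '[0,-0.005,0.0145,0.021,-0.95,-1.6,1.8, 0,-0.004,0.0143,0.021,-0.95,-1.6,1.8, 0,-0.003,0.014,0.0216,-0.95,-1.6,1.8, 0,-0.002,0.0138,0.022,-0.95,-1.6,1.8, 0,-0.001,0.0135,0.022,-0.95,-1.6,1.8, 0,0,0.013,0.0224,-0.95,-1.6,1.8, 0,0.001,0.0127,0.0226,-0.95,-1.6,1.8, 0,0.002,0.0123,0.023,-0.95,-1.6,1.8]'
python3 - <<'E'
from h import *
barnow();print(np.round(arm.get_state()['joint_pos'],3));j=grab('side','s3');t=grab('top','t3');w=grab('wrist','w3')
o=np.zeros((600,800,3),np.uint8)
o[:,:500]=cv2.resize(j['color'][120:240,285:385],(500,600),interpolation=cv2.INTER_CUBIC)
l=barnow();b=C*[1,1,0]+RZ@l;print('bar proj side',proj(j,b),'top',proj(t,b),'wrist',proj(w,b))
u,v=proj(t,b).astype(int);o[:300,500:]=cv2.resize(t['color'][v-30:v+30,u-30:u+30],(300,300),interpolation=cv2.INTER_CUBIC);print(u-30,v-30)
o[300:600,500:]=cv2.resize(w['color'],(300,300))
cv2.imwrite('pics/v6.png',o)
E
```

```text
clock: 20.25
eef_pos: [0.5664, 0.0683, 0.1658]
tool_rot: [-1.524, 0.54, 0.722]
ft_force: [-0.9, -0.6, -0.6]
width: 0.0095
bar clampframe [-0.0904  0.0024  0.2454] pitch 44.0 yaw 7.01 F [-0.85 -0.65 -0.6 ]
[ 0.462  0.612 -0.943  2.376  2.278  0.706 -0.661]
bar clampframe [-0.09    0.002   0.2458] pitch 44.1 yaw 6.99 F [-0.28 -0.22 -1.26]
bar proj side [328.59255308 178.21759561] top [279.32756205 181.50360714] wrist [308.29792257 405.58768501]
249 151
```

View pics/v6.png

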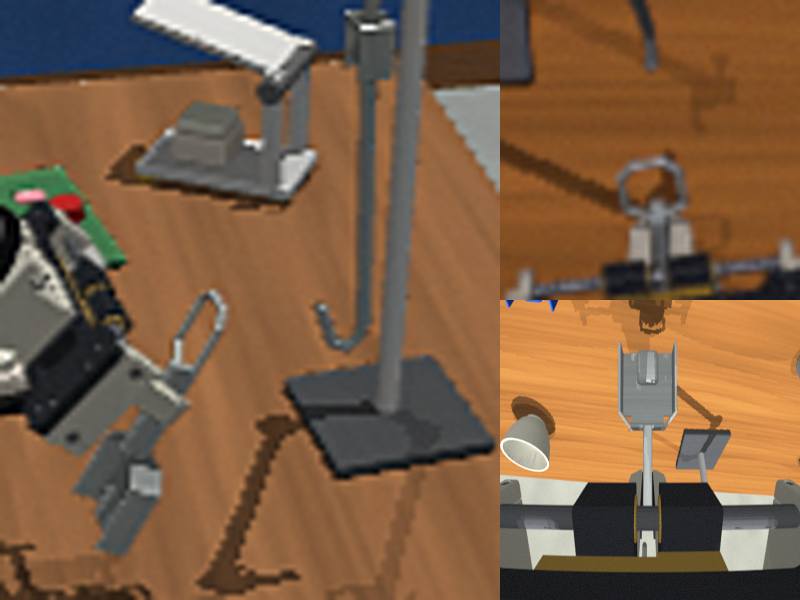

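```bash
python3 - <<'E'
from h import *
j=load('s3');t=load('t3')
def pl(u,v,y=0):
    o,q=ray(j,u,v);n=RZ[:,1];p0=C+n*y;p=o+q*(n@(p0-o))/(n@q);return (RZ.T@(p-C)).round(4)
for n,u,v in(('bottom outer',354,189.8),('tip top',349,180.6),('stem lower axis',358,183),('stem upper',358.9,145),('bar',328,179.2),('fork top',285+368/5,120+10/5),('fork bottom',285+370/5,120+78/5)):print(n,pl(u,v))
p=at(t,279.4,164.6,2,.22);print('hook end top',(RZ.T@(p-C)).round(4)); p=at(t,279.4,182.6,2,.246);print('bar top',(RZ.T@(p-C)).round(4))
# predicted for pivot heights
for zp in(.395,.40,.405):print(zp,'bottom',proj(j,hk(-.0125,0,zp-.207)),'tip',proj(j,hk(-.029,0,zp-.167)))
E
```

```text
bottom outer [-0.0036  0.      0.1881]
tip top [-0.0224 -0.      0.2265]
stem lower axis [ 0.0089 -0.      0.2119]
stem upper [0.0042 0.     0.3476]
bar [-0.0926  0.      0.2438]
fork top [-0.001  -0.      0.4217]
fork bottom [0.0028 0.     0.3785]
hook end top [-0.0273 -0.0016  0.22  ]
bar top [-0.0937  0.0021  0.246 ]
0.395 bottom [351.4342394  190.24862414] tip [347.07455484 180.49461611]
0.4 bottom [351.49902489 188.95505327] tip [347.13044685 179.14881657]
0.405 bottom [351.56413547 187.65538777] tip [347.18662739 177.79651753]
```

```bash
python3 -m jog '[0,0.006,-0.0054,-0.0003,0,0,0, 0,0.006,-0.0054,-0.0003,0,0,0, 0,0.006,-0.0054,-0.0003,0,0,0, 0,0.006,-0.0054,-0.0003,0,0,0, 0,0.006,-0.0054,-0.0003,0,0,0, 0,0.006,-0.0054,-0.0003,0,0,0, 0,0.006,-0.0054,-0.0003,0,0,0, 0,0.006,-0.0054,-0.0003,0,0,0]'
python3 -m jog '[0,0.003,-0.0028,0,0,0,0, 0,0.003,-0.0028,0,0,0,0, 0,0.003,-0.0028,0,0,0,0, 0,0.003,-0.0028,0,0,0,0, 0,0.0025,-0.0022,0,0,0,0, 0,0.0015,-0.0013,0,0,0,0, 0,0,0,0,0,0,0, 0,0,0,0,0,0,0]'
python3 - <<'E'
from h import *
l=barnow();barnow();print(np.round(arm.get_state()['joint_pos'],3));j=grab('side','s4');t=grab('top','t4')
b=C*[1,1,0]+RZ@l;print('bar proj side',proj(j,b),'top',proj(t,b))
o=np.zeros((600,800,3),np.uint8)
o[:,:500]=cv2.resize(j['color'][155:203,330:370],(500,600),interpolation=cv2.INTER_CUBIC)
u,v=proj(t,b).astype(int);o[:300,500:]=cv2.resize(t['color'][v-20:v+20,u-20:u+20],(300,300),interpolation=cv2.INTER_CUBIC);print(u-20,v-20)
cv2.imwrite('pics/v7.png',o)
E
```

```text
clock: 21.4
eef_pos: [0.6319, 0.0717, 0.1611]
tool_rot: [-1.523, 0.541, 0.719]
ft_force: [0.7, -0.4, -0.3]
width: 0.0097
clock: 22.4
eef_pos: [0.6528, 0.0742, 0.1598]
tool_rot: [-1.523, 0.542, 0.719]
ft_force: [0.3, -0.7, -1.5]
width: 0.0101
bar clampframe [-0.004  -0.0019  0.2394] pitch 44.0 yaw 6.83 F [ 0.27 -0.67 -1.46]
bar clampframe [-0.004  -0.0019  0.2394] pitch 44.0 yaw 6.83 F [ 0.27 -0.67 -1.46]
[ 0.398  0.678 -0.84   2.163  2.206  0.602 -0.504]
bar proj side [354.85676406 176.54015223] top [278.3062249  156.07326252]
258 136
```

View pics/v7.png

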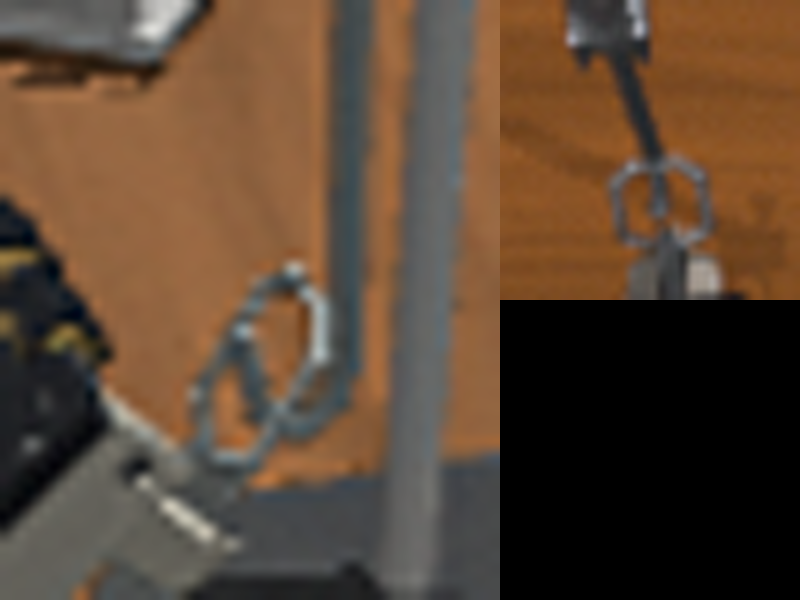

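```bash
cat > ff.py <<'E'
from h import *
F=[];Tq=[]
for i in range(5): arm.get_image('side');s=arm.get_state();F.append(s['ft_force']);Tq.append(s['torque'])
print('mean F',np.mean(F,0).round(2),'T',np.mean(Tq,0).round(3),'t',s['clock']);barnow()
E
python3 ff.py
python3 -m jog '[0,0.002,0.0022,0,0,0,0, 0,0.002,0.0022,0,0,0,0, 0,0.002,0.0022,0,0,0,0, 0,0.002,0.0022,0,0,0,0, 0,0.002,0.0022,0,0,0,0, 0,0.002,0.0022,0,0,0,0, 0,0.002,0.0022,0,0,0,0, 0,0.002,0.0022,0,0,0,0]'; python3 ff.py
```

```text
mean F [-0.04  0.04 -0.62] T [-0.069  0.807 -0.003] t 22.75
bar clampframe [-0.0039 -0.0019  0.2395] pitch 44.0 yaw 6.82 F [-0.87 -0.03 -0.07]
clock: 23.75
eef_pos: [0.6514, 0.074, 0.136]
tool_rot: [-1.523, 0.541, 0.719]
ft_force: [0.3, -0.1, -1.3]
width: 0.0096
mean F [-0.03 -0.11 -0.92] T [-0.05   0.826  0.023] t 24.0
bar clampframe [-0.0053 -0.0018  0.2158] pitch 44.0 yaw 6.83 F [-0.17 -0.59 -0.82]
```

```bash
python3 - <<'E'
from h import *
l=barnow()
plan([forbar(hk(-.006,-.0018,l[2]),44+7.5*k) for k in range(1,5)],0,[2]*4)
E
```

```text
bar clampframe [-0.0053 -0.0018  0.2158] pitch 44.0 yaw 6.83 F [-0.17 -0.59 -0.82]
[0, 0.0046, -0.0025, 0.0, 0.04, 0.09, -3.73]
[0, 0.0047, -0.0022, 0.0, 0.04, 0.09, -3.73]
[0, 0.0048, -0.0027, 0.0, -0.0, 0.0, -3.75]
[0, 0.005, -0.0024, -0.0, -0.0, 0.0, -3.75]
[0, 0.0048, -0.0027, 0.0, 0.0, -0.0, -3.75]
[0, 0.005, -0.0024, 0.0, 0.0, -0.0, -3.75]
[0, 0.0048, -0.0027, -0.0, 0.0, 0.0, -3.75]
[0, 0.005, -0.0024, -0.0, 0.0, 0.0, -3.75]
```

```bash
python3 -m jog '[0,0.0047,-0.0025,0,0,0,-3.75, 0,0.0048,-0.0024,0,0,0,-3.75, 0,0.0048,-0.0026,0,0,0,-3.75, 0,0.005,-0.0024,0,0,0,-3.75, 0,0.0048,-0.0026,0,0,0,-3.75, 0,0.005,-0.0024,0,0,0,-3.75, 0,0.0048,-0.0026,0,0,0,-3.75, 0,0.005,-0.0024,0,0,0,-3.75]'; python3 ff.py
python3 - <<'E'
from h import *
l=barnow();print(np.round(arm.get_state()['joint_pos'],3));j=grab('side','s5')
cv2.imwrite('pics/v8.png',cv2.resize(j['color'][150:214,325:375],(500,600),interpolation=cv2.INTER_CUBIC));print(proj(j,C*[1,1,0]+RZ@l))
E
```

```text
clock: 25.0
eef_pos: [0.6946, 0.0789, 0.1319]
tool_rot: [-1.573, 0.125, 0.31]
ft_force: [-0.3, -0.6, -1.1]
width: 0.0093
mean F [-0.27  0.11 -1.13] T [-0.089  1.217  0.01 ] t 25.25
bar clampframe [-0.0059 -0.0018  0.2161] pitch 74.0 yaw 6.82 F [-0.13  0.1  -0.72]
bar clampframe [-0.0059 -0.0018  0.2161] pitch 74.0 yaw 6.82 F [-0.13  0.1  -0.72]
[ 0.395  1.124 -0.873  2.328  2.976  1.459 -0.804]
[353.92288875 182.87140083]
```

View pics/v8.png

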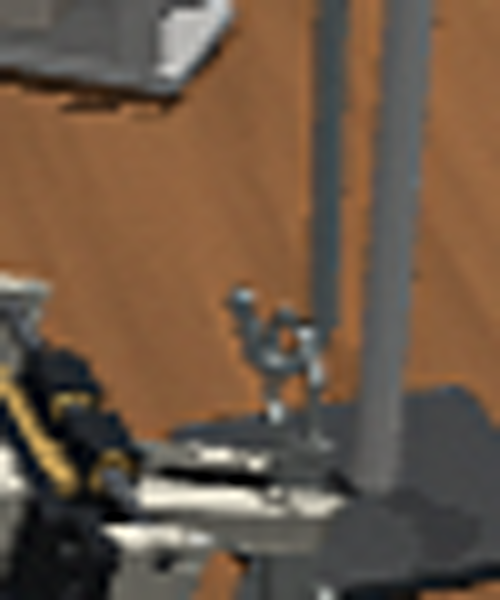

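```bash
python3 -m jog '[0,0.0002,0.0008,0,0,0,0, 0,0.0002,0.0008,0,0,0,0, 0,0.0002,0.0008,0,0,0,0, 0,0.0002,0.0008,0,0,0,0, 0,0.0002,0.0008,0,0,0,0, 0,0.0002,0.0008,0,0,0,0, 0,0.0002,0.0008,0,0,0,0, 0,0,0,0,0,0,0]'; python3 ff.py
```

```text
clock: 26.3
eef_pos: [0.6939, 0.0791, 0.126]
tool_rot: [-1.573, 0.126, 0.312]
ft_force: [0.0, 0.3, -1.1]
width: 0.0099
mean F [ 0.03  0.26 -0.94] T [-0.112  1.202 -0.003] t 26.55
bar clampframe [-0.0063 -0.0019  0.21  ] pitch 74.0 yaw 6.82 F [-0.24  0.01 -0.92]
```

No contact yet. Continuing in shorter steps.

```bash
python3 -m jog '[0,0.0001,0.0005,0,0,0,0, 0,0.0001,0.0005,0,0,0,0, 0,0.0001,0.0005,0,0,0,0, 0,0.0001,0.0005,0,0,0,0, 0,0.0001,0.0005,0,0,0,0, 0,0.0001,0.0005,0,0,0,0, 0,0,0,0,0,0,0, 0,0,0,0,0,0,0]'; python3 ff.py
python3 -m jog '[0,0.0001,0.0004,0,0,0,0, 0,0.0001,0.0004,0,0,0,0, 0,0.0001,0.0004,0,0,0,0, 0,0.0001,0.0004,0,0,0,0, 0,0,0.0004,0,0,0,0, 0,0,0,0,0,0,0, 0,0,0,0,0,0,0, 0,0,0,0,0,0,0]'; python3 ff.py
```

```text
clock: 27.55
eef_pos: [0.6937, 0.0791, 0.1231]
tool_rot: [-1.573, 0.126, 0.312]
ft_force: [-0.2, 0.4, -1.6]
width: 0.0098
mean F [ 0.08 -0.03 -1.01] T [-0.068  1.19  -0.011] t 27.8
bar clampframe [-0.0066 -0.0019  0.2069] pitch 74.0 yaw 6.82 F [-0.66  0.4  -1.42]
clock: 28.8
eef_pos: [0.6938, 0.0792, 0.1218]
tool_rot: [-1.573, 0.124, 0.311]
ft_force: [0.4, -0.3, 2.9]
width: 0.0099
mean F [-0.13 -0.64  3.45] T [ 0.014  0.26  -0.037] t 29.05
bar clampframe [-0.0066 -0.0018  0.2056] pitch 74.1 yaw 6.82 F [ 0.01 -0.5   4.08]
```

```bash
python3 -m jog '[0,0,0.0001,0,0,0,0, 0,0,0,0,0,0,0, 0,0,0,0,0,0,0, 0,0,0,0,0,0,0, 0,0,0,0,0,0,0, 0,0,0,0,0,0,0, 0,0,0,0,0,0,0, 0,0,0,0,0,0,0]'; python3 ff.py
python3 - <<'E'
from h import *
l=barnow();j=grab('side','s6')
cv2.imwrite('pics/v9.png',cv2.resize(j['color'][150:214,325:375],(500,600),interpolation=cv2.INTER_CUBIC));print(proj(j,C*[1,1,0]+RZ@l))
E
```

```text
clock: 30.05
eef_pos: [0.6938, 0.0793, 0.1217]
tool_rot: [-1.573, 0.124, 0.311]
ft_force: [-0.3, -0.4, 4.8]
width: 0.0094
mean F [ 0.35 -0.24  5.19] T [ 0.066 -0.074 -0.038] t 30.3
bar clampframe [-0.0066 -0.0018  0.2055] pitch 74.1 yaw 6.82 F [-0.52  0.36  5.67]
bar clampframe [-0.0066 -0.0018  0.2055] pitch 74.1 yaw 6.82 F [-0.52  0.36  5.67]
[353.57663505 185.69737714]
```

View pics/v9.png

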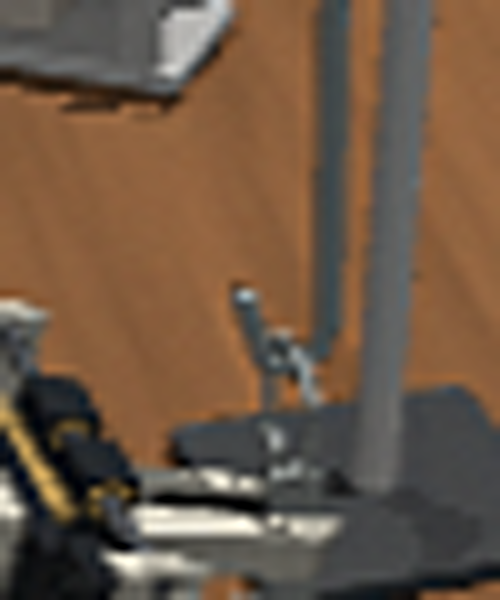

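```bash
python3 -m jog '[0,0,-0.0004,0,0,0,0, 0,0,-0.0004,0,0,0,0, 0,0,-0.0001,0,0,0,0, 0,0,0,0,0,0,0, 0,0,0,0,0,0,0, 0,0,0,0,0,0,0, 0,0,0,0,0,0,0, 0,0,0,0,0,0,0]' 8; python3 ff.py
```

```text
clock: 31.35
eef_pos: [0.6937, 0.0792, 0.1217]
tool_rot: [-1.573, 0.126, 0.313]
ft_force: [-0.2, 0.4, 3.4]
width: 0.01
mean F [0.39 0.49 3.17] T [0.005 0.303 0.022] t 31.6
bar clampframe [-0.0065 -0.0019  0.2055] pitch 74.0 yaw 6.82 F [0.06 1.17 2.72]
```

```bash
python3 -m jog '[0,0,-0.0003,0,0,0,0, 0,0,-0.0003,0,0,0,0, 0,0,-0.0003,0,0,0,0, 0,0,-0.0002,0,0,0,0, 0,0,0,0,0,0,0, 0,0,0,0,0,0,0, 0,0,0,0,0,0,0, 0,0,0,0,0,0,0]' 8; python3 ff.py
```

```text
clock: 32.6
eef_pos: [0.6939, 0.079, 0.1225]
tool_rot: [-1.573, 0.127, 0.313]
ft_force: [0.6, -0.4, -0.9]
width: 0.0102
mean F [-0.11 -0.18 -1.1 ] T [-0.088  1.195 -0.005] t 32.85
bar clampframe [-0.0062 -0.0019  0.2066] pitch 74.0 yaw 6.82 F [ 0.22 -0.27 -1.26]
```

```bash
python3 -m jog '[0,0,0.0004,0,0,0,0, 0,0,0.0001,0,0,0,0, 0,0,0,0,0,0,0, 12,0,0,0,0,0,0, 15,0,0,0,0,0,0, 22,0,0,0,0,0,0, 35,0,0,0,0,0,0, 50,0,0,0,0,0,0]'
python3 -m jog '[50,0,0,0,0,0,0, 50,0,0,0,0,0,0, 50,-0.005,0,0,0,0,0, 50,-0.01,0,0,0,0,0, 50,-0.015,0,0,0,0,0, 50,-0.02,0,0,0,0,0, 50,-0.02,0,0,0,0,0, 50,-0.02,0,0,0,0,0]'
python3 ff.py; python3 - <<'E'
from h import *
I=[grab('side','e%d'%k)['color'][150:230,325:375] for k in range(6)]
cv2.imwrite('pics/v10.png',np.hstack([cv2.resize(x,(375,600),interpolation=cv2.INTER_CUBIC) for x in(I[0],I[5])]))
I=np.array(I).astype(float);print(np.abs(np.diff(I,axis=0)).mean((1,2,3)).round(2))
E
```

```text
clock: 33.85
eef_pos: [0.6939, 0.0792, 0.1225]
tool_rot: [-1.573, 0.126, 0.312]
ft_force: [0.3, 0.1, -0.9]
width: 0.036
clock: 34.85
eef_pos: [0.6549, 0.0799, 0.127]
tool_rot: [-1.57, 0.142, 0.34]
ft_force: [-0.4, 0.8, 1.0]
width: 0.0462
mean F [-0.25  0.43  0.42] T [-0.103  0.945  0.028] t 35.1
bar clampframe [-0.0418  0.0066  0.2236] pitch 73.6 yaw 7.63 F [-0.94  0.56  0.04]
[1.97 2.26 2.1  2.16 2.17]
```

View pics/v10.png

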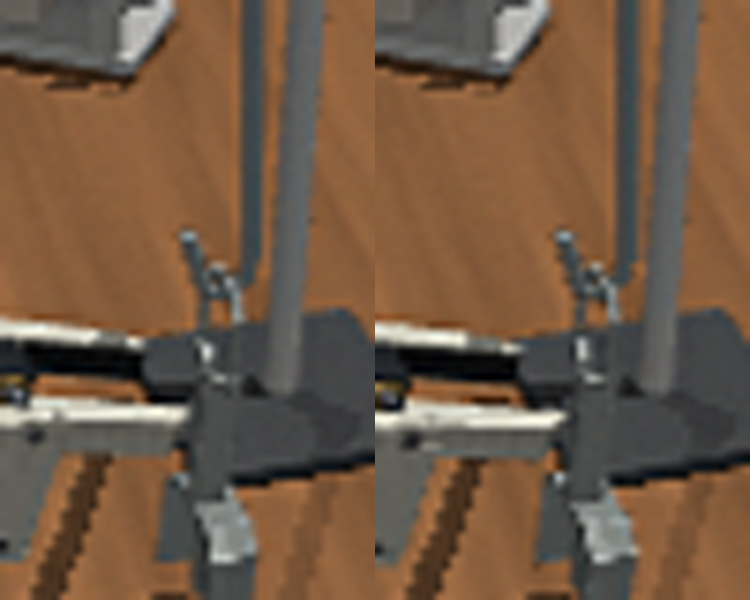

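```bash
python3 -m jog '[50,0,0,0,0,0,0, 50,0,0,0,0,0,0, 50,0,0,0,0,0,0, 50,0,0,0,0,0,0, 50,0,0,0,0,0,0, 50,0,0,0,0,0,0, 50,0,0,0,0,0,0, 50,0,0,0,0,0,0]'
python3 - <<'E'
from h import *
I=np.array([arm.get_image('side')['color'][150:230,325:375] for k in range(8)]).astype(float);I=np.concatenate([I,load('e0')['color'][None,150:230,325:375].astype(float)])
print([np.abs(I[k]-I[0]).mean().round(2) for k in range(1,9)],np.abs(I[4,:,:10]-I[0,:,:10]).mean())
st();arm.job_done()
E
```

```text
clock: 36.4
eef_pos: [0.6567, 0.0821, 0.1354]
tool_rot: [-1.576, 0.128, 0.332]
ft_force: [-0.1, -0.5, -0.2]
width: 0.0463
[np.float64(2.03), np.float64(2.57), np.float64(3.12), np.float64(3.53), np.float64(3.88), np.float64(4.07), np.float64(4.15), np.float64(6.31)] 1.2154166666666666
36.8 pos [0.6567 0.082  0.1354] R [[0.949, -0.286, -0.13], [0.124, -0.039, 0.991], [-0.289, -0.957, -0.001]] F [-0.07  0.86 -0.4 ] T [-0.1    0.975 -0.016] w 0.0465
the job is handed in; nothing more can be done
```

The steel tray is hanging on the hook by the front bar of its handle loop. It is released, and the job was handed in at 36.8 s. No verdict was reported.

- **Steadying:** I timed the approach to the swing (about 0.2 rad, 0.78 s a cycle) and caught the stem with the shut fingertips. It rested still against them for about a second, and I eased off slowly. The remaining swing was about 0.01 rad.
- **Grasp:** My first grasp came up empty because I lifted before the fingers had closed, which turned the tray a few degrees on the bench. I re-measured it, and the second grasp held (9.6 mm between the pads on the 10 mm handle).
- **Hanging:** I passed the loop over the hook tip with the tray leaning about 30°, then turned it upright. I lowered it until the force showed contact, with the bar at about 0.205 m.
- **Tug:** The wrist read 3.5 N and then 5.2 N, so the pull on the hook with the tray's weight was about 4.5 to 6.2 N. I held it for about a second, unloaded, opened the fingers and backed off.

**Last checks:**
- **Clearance:** The last picture viewed showed the bar in the bend, the tray upright and clear of the bench, and the fingertips off the handle by an estimated 8 to 18 mm.
- **Wrist force:** It read near zero at hand-in.
- **Sway:** Comparing frames just before hand-in showed the tray still swaying slowly. I did not measure its speed.
- **Backing off:** The arm moved only about 40 of the 90 mm commanded, probably because of a joint limit. It then drifted a further 8 mm upward, so the open fingers stayed close to the handle.
- **Bystanders:** I did not measure their positions again at the end.

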